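# Load the marking die and take the cassette out of its dock

### The job

Press the brass marking die all the way into the recess of the blue cassette, flush with its top, while the cassette is still clipped in the grey loading dock. Then pinch the two yellow side catches together to unclip the cassette, lift it straight out with the die still fully home, and finish holding it by the pinched catches, level and still, about 10 cm above the bench. Leave the wire spool, the solder tin and the white cone where they are.

Things in the scene. Friction and masses are not known exactly. Their poses are not given: they have to be found in the camera images.
- dock: grey loading dock, fixed, 74 (x) x 82 (y) x 26 mm high; origin at the centre of its underside on the bench, z up. The cassette stands in it on a floor 6 mm above the bench, axes parallel to the dock's, about 1 mm play all round. The catches' hooks reach under the edges of its +y and -y walls and stop any lift until both catches are pressed in.
- cassette: blue cassette, 56 (x) x 64 (y) x 26 mm, about 0.17 kg without the die; origin at the centre of its underside. x: along the recess, y: from catch to catch, z up. Its flat top is 26 mm above the origin (32 mm above the bench in the dock). Two yellow upright catches stand at +y and -y, 34 mm higher than the top.
- recess (a point): centre of the mouth of the recess in the cassette's top, level with the top, axes as the cassette's: open upward, 37 (x) x 23 (y) mm, 18 mm deep, with a 2.5 mm chamfer at the mouth.
- cassette_grip (a point): midway between the two catches, 17 mm above the cassette's top, axes as the cassette's. Each catch is a plate 24 mm wide (x), 5 mm thick, ending 17 mm above this point; outer faces at y = +31.5 and -31.5 mm at rest, +22.5 and -22.5 mm pinched fully. Pinch the outer faces along y, above the top, and stay pinched to lift: the grip carries the cassette by friction (20 N is enough).
- catch_a (a joint): how far the +y catch is pressed toward the cassette's middle, m: 0 at rest, 0.009 fully in; sprung, 2 N at rest to 5 N fully in; its hook is clear of the dock beyond 0.0055
- catch_b (a joint): the same for the -y catch
- die_center (a point): centre (half-way up) of the marking die, 38 mm high, 0.07 kg, upright on the bench. Below: brass block 34 (x) x 20 (y) x 18 mm. On it: black grip post 14 (x) x 18 (y) x 20 mm, from 1 mm below to 19 mm above this point. Grip the post across x, so the fingers stay off the catches. Fits the recess either way round, x along x, 1.5 mm free a side; home, this point is 1 mm above recess.
- bench_lamp: the fixed bench lamp, origin at its foot on the bench. Its long flat housing hangs over the back of the bench and is an obstacle: 94 (x) x 412 (y) x 50 mm, centred 69 mm toward the robot from the origin, underside 237 mm above the bench. Keep the gripper and wrist in front of it and swing the arm drawn in.
- spool_center (a point): centre of a bystander, the green wire spool with wooden flanges, 44 mm across, 34 mm high; to be left alone
- tin_center (a point): centre of a bystander, the round solder tin with a tan lid, 57 mm across, 28 mm high; to be left alone
- cone_center (a point): centre of a bystander, the white borax cone, 29 mm across, 41 mm high; to be left alone
Mind the look-alikes: they are no part of the job. Of the things like the cassette, leave any that is pink; of the rest the smaller one is meant. Leave any turquoise look-alike of the part that bears die_center alone.

How it is judged:
By the outcome, as a careful person would: the job done as asked, in the order asked, and still so for the second after the job is handed in, while the arm keeps its last pose, push and grip.
It also fails if it takes over 61 s, if anything falls off the work surface, if the arm or the gripper's body presses on something with over 40 N, if the wrist force passes 120 N, or if a joint passes its speed limit or range.

### The arm

A 6-joint arm with a two-finger parallel gripper is mounted at the origin on a cart in front of the work surface, level with it; the furniture and walls round the work are solid. World frame = base frame: x ahead of the robot, y to its left, z up, the work surface at z = 0. Lengths are in mm, angles in degrees, forces in N, time in s.
With the tool pointing down it reaches from about 350 to 725 mm from the base axis. Payload 6 kg.
Tool frame: the origin (TCP) lies at the very end of the fingers, on their centre line; the grasp point (between the pads) lies 19 mm behind it; z points along the fingers, x is the direction in which the jaws open and shut, and the axes are right-handed (so a half turn about z gives the same grasp; the last joint's range is limited). The gripper opens to 85 mm and grips with 20 to 120 N. Pads are 22 mm wide; open, the fingers measure 114 mm over their backs; the gripper's body (76 mm by 85 mm) begins 54 mm behind the grasp point. The pads swing forward as they close: fully open they stand 13 mm farther back than shut.
Start: joints at [84.208, 2.303, 4.859, 0, -92.561, -19.12], TCP at [252.709, 544.161, 231.261] pointing down, gripper open.
Joint ranges: [-146.85, 146.85], [-73.84, 115.35], [-62.03, 85.46], [-188.31, 113.3], [-161.28, -10.13], [-171.36, 171.36]. Speed limits (degrees/s): [147.25, 147.25, 172.46, 180, 180, 180].

### API

Orientations are given as a 3x3 rotation matrix whose columns are the frame's x, y, z axes.
In Python, from station import readout, snapshot, hand_in gives the robot as it stands.
- The arm moves only by the tool carry_out, never from a script. Its arguments are lists of equal length, an entry for each row: "turn": the turn, a rotation vector about the tool's x, y, z in degrees, a list of three; "dp": the shift along the tool's x, y, z in m, a list of three; "hand": the closure in counts, from 0 (fully open) to 255 (shut). A call has 1 to 8 rows; each row is the pose to reach, as a shift and turn from the pose commanded when the call began, along the tool's axes at that moment; what a row does not reach only later rows make up. A row lasts 1/8 s, in which the tool goes at most 62.5 mm and 10.7 degrees, less where a joint would pass 70% of its speed; a pose out of reach is approached as far as the arm can. A call with a gripper value outside its range is refused whole. The fingers move at their own pace and stop on an object; "grip_force" is the grip in N (left out, the last holds). Time passes only in rows, so rows that repeat a pose let the fingers close. It gives the time, the measured TCP pose, the force and the opening at its end, in the units of the state.
- readout.read_state(): the state, without advancing time (a new reading comes with each control period).
- snapshot(name): name is "scene" or "top" or "wrist"; returns a dict with "frame" (480x640x3 uint8, red, green, blue), "range_z" (480x640 float32, mm along the optical axis (not along the pixel's ray), 0 where there is no reading), "camera_matrix" (3x3 intrinsics, pixels), "position" and "orientation" of the camera in the world; the wrist camera has in their place "mount" (4x4, takes a point from camera to tool coordinates, whose origin is the TCP and whose axes are the tool frame's). Camera axes: x right, y up, looking along -z (the intrinsics and any distortion apply to the point x, -y, -z); pixel columns grow to the right and rows downward; lengths in mm; the calibration is good to about 2 mm. A picture is of the moment at which its call begins: read the wrist's pose just before it.
- hand_in(): hands the job in, once; it reports no verdict.
The state is a dict: "time": time; "qpos": joint angles; "joint_velocities": joint speeds; "joint_efforts": joint torques, N m; "tcp_pos": TCP position; "ee_rot": TCP orientation; "force": force on the tool from outside, world axes, zero at the start; "torque": the same for the moment, N m; "opening": finger opening in mm.
Only numpy, scipy, OpenCV 4.12 (cv2) and the standard library are available. Lean on these libraries where they do the work, as an engineer would, in place of code of your own. Each camera call takes 0.05 s, during which the arm holds its last target.

## Working session

There is one attempt and no reset: what is moved stays moved. The work goes in short steps, Python scripts to look and compute and a tool call to move; the robot and the scene stay as the last step left them, time stands still between calls to the robot, and variables do not carry over. Pictures are saved under pics/ and viewed, and the job is handed in when it is done.

Besides the shell and the picture viewer there is one more tool, called after ">>>" as name(argument=value, ...) on one line, values as JSON. carry_out: Moves the arm, as the interface text tells. Its arguments: {"type":"object","properties":{"turn":{"type":"array","items":{"type":"array","items":{"type":"number"}}},"dp":{"type":"array","items":{"type":"array","items":{"type":"number"}}},"hand":{"type":"array","items":{"type":"number"}},"grip_force":{"type":"number"}},"required":["turn","dp","hand"]}

```bash
ls; mkdir -p pics; cat > h.py <<'E'
import numpy as np,cv2,json
from station import readout,snapshot,hand_in
def snap(n):
    s=readout.read_state(); d=snapshot(n)
    K=np.array(d["camera_matrix"]);
    if "mount" in d:
        T=np.eye(4);T[:3,:3]=np.array(s["ee_rot"]);T[:3,3]=s["tcp_pos"]
        M=T@np.array(d["mount"]);R,p=M[:3,:3],M[:3,3]
    else: R,p=np.array(d["orientation"]),np.array(d["position"])
    d.update(K=K,R=R,p=p); np.savez("%s.npz"%n,frame=d["frame"],rz=d["range_z"],K=K,R=R,p=p)
    return d
def load(n): return dict(np.load("%s.npz"%n))
def ray(d,u,v):
    r=np.linalg.inv(d["K"])@np.array([u,v,1.]); return d["R"]@(r*[1,-1,-1])
def onplane(d,u,v,z):
    r=ray(d,u,v); return d["p"]+r*(z-d["p"][2])/r[2]
def cloud(d):
    rz=d["rz"] if "rz" in d else d["range_z"]
    v,u=np.mgrid[0:480,0:640]; r=np.stack([u,v,np.ones_like(u)],-1)@np.linalg.inv(d["K"]).T
    return (r*[1,-1,-1]*rz[...,None])@d["R"].T+d["p"]
def proj(d,P):
    q=(np.asarray(P)-d["p"])@d["R"]*[1,-1,-1]; q=q@d["K"].T; return q[...,:2]/q[...,2:]
def save(n,im): cv2.imwrite("pics/"+n,cv2.cvtColor(np.ascontiguousarray(im),cv2.COLOR_RGB2BGR))
E
python3 - <<'E'
from h import *
for n in("scene","top","wrist"):
    d=snap(n);save(n+"1.png",d["frame"]);print(n,d["p"].round(),d["K"][0,0],[k for k in d])
s=readout.read_state();print(s)
E
```

```text
pics
scene [  97. -568.  605.] 443.82235167029444 ['frame', 'range_z', 'camera_matrix', 'position', 'orientation', 'K', 'R', 'p']
top [ 299.  -33. 1079.] 535.3469130575822 ['frame', 'range_z', 'camera_matrix', 'position', 'orientation', 'K', 'R', 'p']
wrist [316. 515. 373.] 356.74119501855876 ['frame', 'range_z', 'camera_matrix', 'mount', 'K', 'R', 'p']
{'time': 0.15, 'qpos': array([ 8.42078753e+01,  2.33079901e+00,  4.81731691e+00, -1.81890970e-02,
       -9.25619424e+01, -1.91215059e+01]), 'joint_velocities': array([ 0.00957292, -0.11232188,  0.21908201,  0.13691293,  0.01722958,
        0.06219034]), 'joint_efforts': array([-1.68592345e-03, -3.68619740e+01,  3.47695220e+01,  6.93612188e+00,
       -4.32115310e-03, -1.28478806e-06]), 'tcp_pos': array([252.5775036 , 543.97772376, 230.52925457]), 'ee_rot': array([[-4.21238602e-01, -9.06949744e-01, -4.48374446e-04],
       [-9.06948854e-01,  4.21238820e-01, -1.27768101e-03],
       [ 1.34766518e-03, -1.31555871e-04, -9.99999083e-01]]), 'force': array([0.21312963, 0.13352178, 0.29541838]), 'torque': array([-0.02699493,  0.03081968,  0.02952728]), 'opening': 85.40841172426907}
```

View pics/scene1.png

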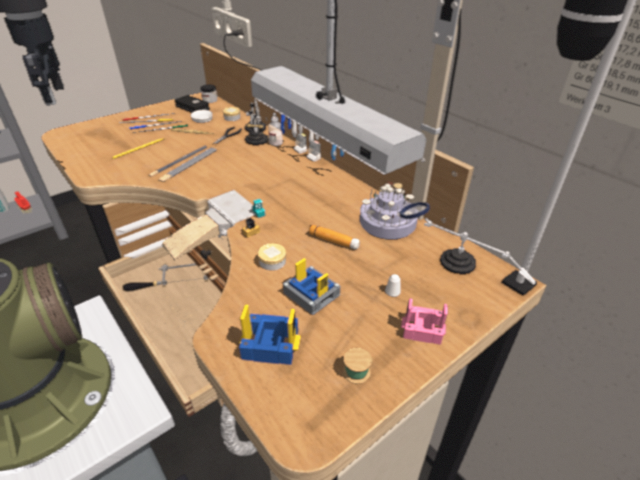

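View pics/top1.png

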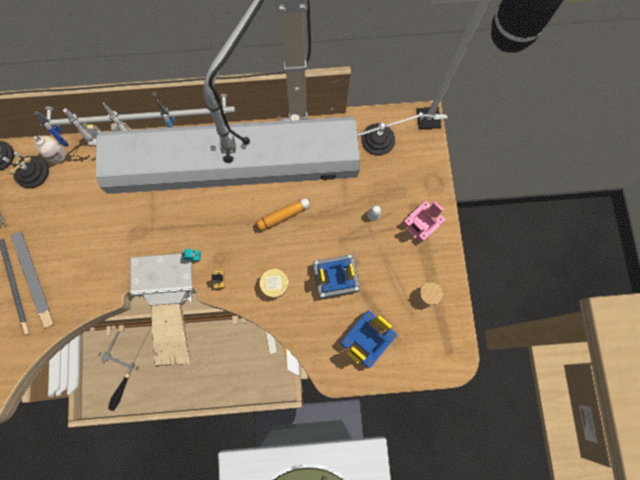

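View pics/wrist1.png

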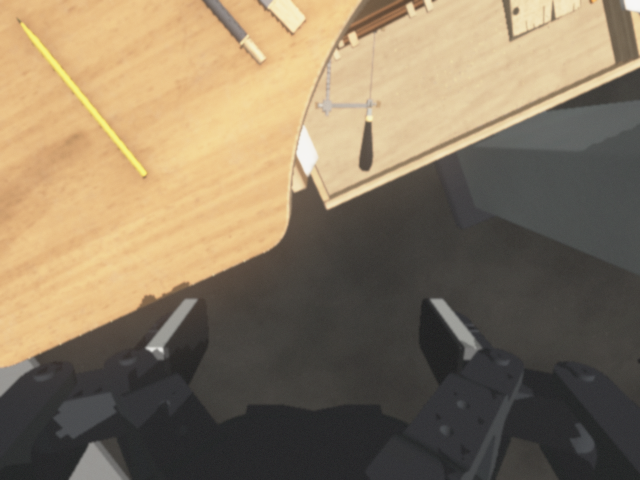

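The candidates, in top-view pixels:
- **Cassettes:** the small blue one in the grey dock is at (336,277). A larger blue one is at (369,340) and a pink one at (425,220). The small dock-held one is meant.
- **Dies:** the brass and black one is at (218,280). The turquoise look-alike at (192,256) is to be left alone.

I'll confirm both in one crop and measure them.

```bash
python3 - <<'E'
from h import *
d=load("top");f=d["frame"];C=cloud(d)
a=cv2.resize(f[235:320,170:400],None,fx=3.4,fy=3.4,interpolation=cv2.INTER_CUBIC)
save("crop1.png",a)
np.set_printoptions(precision=1,suppress=True)
for nm,u,v,z in[("die",218,280,38),("cas",336,277,32),("big",369,340,26),("tin",274,283,28),("spool",431,293,34),("cone",375,212,41),("turq",192,256,38),("pink",425,220,26)]:
    print(nm,onplane(d,u,v,z),C[v,u])
print("lamp",C[130,110],C[185,110],C[130,350],C[180,350])
hsv=cv2.cvtColor(f,cv2.COLOR_RGB2HSV)
sub=hsv[265:295,205:232];print(sub[::4,::3].tolist()) if 0 else None
S=load("scene");b=cv2.resize(S["frame"][190:320,220:350],None,fx=4.5,fy=4.5,interpolation=cv2.INTER_CUBIC);save("crop2.png",b)
E
```

```text
die [471.6 139.4  38. ] [471.7 139.4  37.6]
cas [459.6 -91.9  32. ] [462.4 -93.   13.8]
big [ 333.1 -144.6   26. ] [ 333.6 -146.3    9.6]
tin [458.3  31.   28. ] [458.3  31.   28.1]
spool [ 412.7 -274.2   34. ] [ 412.7 -274.1   34.7]
cone [ 583.4 -181.8   41. ] [ 583.3 -181.8   41.5]
turq [523.7 188.7  38. ] [525.6 190.6  29.3]
pink [ 562.4 -283.7   26. ] [ 567.3 -288.3    6.4]
lamp [824.9 366.    1.5] [595.5 262.2 280. ] [ 656.4 -122.   283.2] [ 669.6 -142.5   -1.1]
```

View pics/crop1.png

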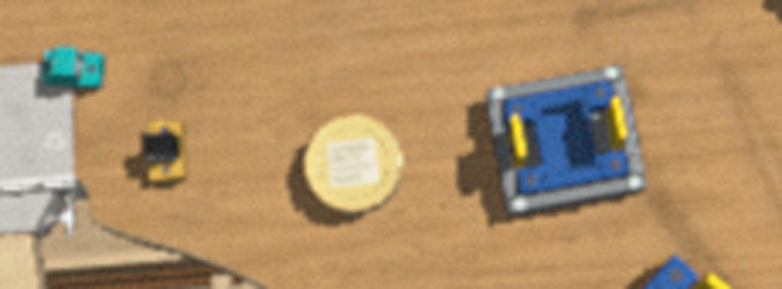

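View pics/crop2.png

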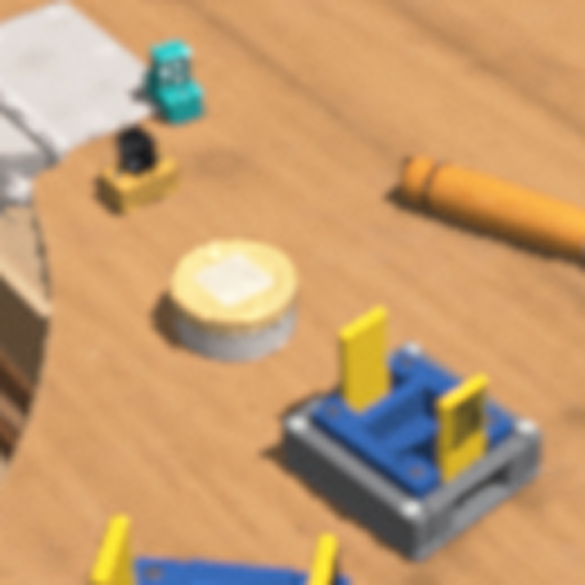

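>>> carry_out(turn=[[0,0,4],[0,0,12],[0,0,22],[0,0,32],[0,0,42],[0,0,52],[0,0,60],[0,0,65]], dp=[[0.015,-0.02,0],[0.053,-0.072,0.01],[0.095,-0.128,0.03],[0.137,-0.184,0.05],[0.179,-0.24,0.07],[0.217,-0.292,0.09],[0.252,-0.337,0.105],[0.275,-0.369,0.11]], hand=[0,0,0,0,0,0,0,0])

```text
time: 1.15
tcp_pos: [466.2, 147.7, 122.9]
ee_rot: [[-1.0, 0.001, -0.0], [0.001, 1.0, 0.0], [0.0, 0.0, -1.0]]
force: [0.6, 1.6, 0.2]
opening: 85.2
```

>>> carry_out(turn=[[0,0,0],[0,0,0]], dp=[[0,0,0],[0,0,0]], hand=[0,0])

```text
time: 1.4
tcp_pos: [465.9, 149.5, 123.5]
ee_rot: [[-1.0, -0.001, -0.0], [-0.001, 1.0, -0.0], [0.0, -0.0, -1.0]]
force: [-0.3, 0.8, 0.1]
opening: 85.3
```

```bash
python3 - <<'E'
from h import *
np.set_printoptions(precision=3,suppress=True)
d=snap("wrist");save("w2.png",d["frame"]);s=readout.read_state();print(s["tcp_pos"],s["ee_rot"],s["qpos"],s["force"],d["p"],d["mount"])
E
```

```text
[465.821 150.132 123.789] [[-1.    -0.002  0.   ]
 [-0.002  1.     0.   ]
 [-0.     0.    -1.   ]] [ 41.535 -14.287 -21.669  -0.001 -82.602 -41.4  ] [-0.28   0.245  0.68 ] [466.002  80.16  266.538] [[   1.       0.      -0.       0.014]
 [  -0.      -0.962   -0.274  -69.309]
 [  -0.       0.274   -0.962 -143.004]
 [   0.       0.       0.       1.   ]]
```

View pics/w2.png

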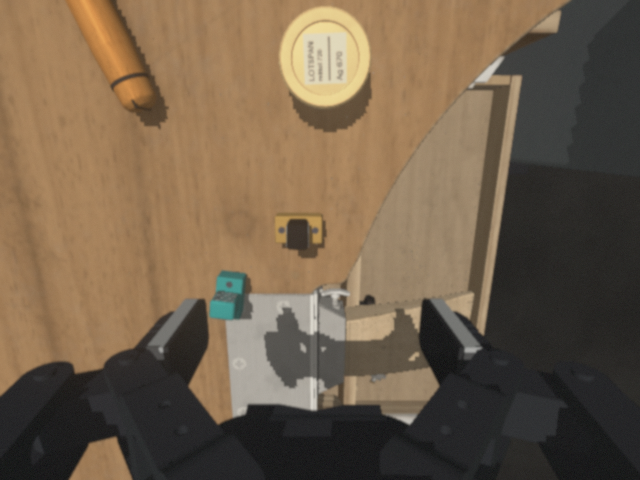

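The wrist view shows the brass die at about (298,230), nearly axis-aligned, with the turquoise one at (228,295). Next I measure the die's brass outline and post top.

```bash
cat > die.py <<'E'
from h import *
import sys
np.set_printoptions(precision=2,suppress=True)
def die(d,c=(470,139),tag=None):
    C=cloud(d); near=(np.hypot(C[...,0]-c[0],C[...,1]-c[1])<32)
    z=C[...,2]
    top=near&(z>32)&(z<45); br=near&(z>13)&(z<22)
    for n,m in(("post",top),("brass",br)):
        if m.sum()<10: print(n,m.sum());continue
        P=C[m][:,:2];r=cv2.minAreaRect(P.astype(np.float32));print(n,m.sum(),P.mean(0),r,np.median(C[m][:,2]))
    f=d["frame"];h=cv2.cvtColor(f,cv2.COLOR_RGB2HSV)
    m=near&(z>8)&(z<50)
    ys,xs=np.nonzero(m);print(xs.min(),xs.max(),ys.min(),ys.max())
    x0,y0=max(xs.min()-25,0),max(ys.min()-25,0)
    if tag: save(tag,cv2.resize(f[y0:ys.max()+25,x0:xs.max()+25],None,fx=5,fy=5,interpolation=cv2.INTER_CUBIC)); print("crop origin",x0,y0)
if __name__=="__main__":
    die(load("wrist"),tag="w2c.png"); die(load("top"))
E
python3 die.py
```

```text
post 601 [476.69 141.32] ((476.84271240234375, 141.7626953125), (17.37274932861328, 14.863506317138672), 89.68382263183594) 37.943227234702334
brass 773 [476.38 140.46] ((476.9982604980469, 142.0586395263672), (20.076879501342773, 33.512054443359375), 89.8852767944336) 18.220563091024047
275 321 213 248
crop origin 250 188
post 75 [476.99 142.27] ((477.0780029296875, 142.1892547607422), (18.292097091674805, 14.336352348327637), 86.193115234375) 37.59078718234696
brass 94 [474.68 140.42] ((476.9986267089844, 142.39756774902344), (20.264867782592773, 33.12273025512695), 87.96427917480469) 18.063649796621803
212 224 271 288
```

View pics/w2c.png

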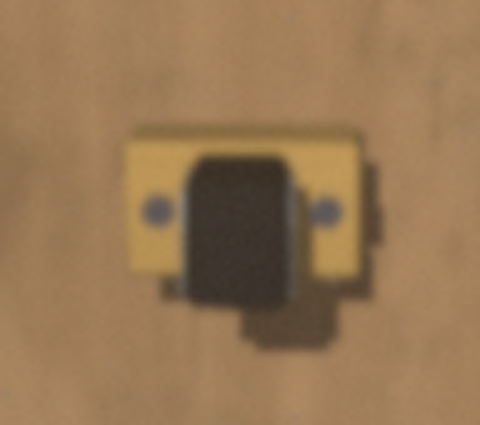

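The crop shows the brass die upright with its long side along world x, at (476.9, 142.0). Next, the cassette from the top and scene cameras.

```bash
cat > cas.py <<'E'
from h import *
np.set_printoptions(precision=2,suppress=True)
def cas(d,c=(460,-92)):
    C=cloud(d);f=d["frame"];h=cv2.cvtColor(f,cv2.COLOR_RGB2HSV);z=C[...,2]
    near=np.hypot(C[...,0]-c[0],C[...,1]-c[1])<65
    blue=near&(h[...,0]>100)&(h[...,0]<125)&(h[...,1]>100)
    top=blue&(z>29.5)&(z<34.5)
    P=C[top][:,:2].astype(np.float32);print("top",top.sum(),cv2.minAreaRect(P),np.median(C[top][:,2]))
    g=near&(h[...,1]<90)&(z>22)&(z<29);
    if g.sum()>20: P=C[g][:,:2].astype(np.float32);print("dock",g.sum(),cv2.minAreaRect(P),np.median(C[g][:,2]))
    y=near&(h[...,0]>20)&(h[...,0]<35)&(h[...,1]>120)&(z>60)&(z<72)
    n,l=cv2.connectedComponents(y.astype(np.uint8))
    cs=[]
    for i in range(1,n):
        if (l==i).sum()<6: continue
        Q=C[l==i];r=cv2.minAreaRect(Q[:,:2].astype(np.float32));print("catch",(l==i).sum(),r,np.median(Q[:,2]));cs.append(r[0])
    rec=near&blue&(z<27)&(z>8)
    Q=C[rec];print("recess",rec.sum(),Q.mean(0) if len(Q) else 0, np.percentile(z[rec],[10,50,90]) if len(Q) else 0)
    if len(cs)==2: a,b=map(np.array,cs);v=a-b;print("mid",(a+b)/2,"dist",np.hypot(*v),"yaw(y axis)",np.degrees(np.arctan2(v[1],v[0])))
if __name__=="__main__":
    cas(load("top"));print();cas(load("scene"))
E
python3 cas.py
```

```text
top 339 ((464.15020751953125, -92.03509521484375), (56.472591400146484, 63.443050384521484), 5.882087707519531) 31.811906291577316
dock 511 ((463.7743225097656, -91.86009216308594), (74.28680419921875, 83.42376708984375), 5.621966361999512) 25.556579628582313
catch 36 ((466.46087646484375, -121.43733215332031), (21.967477798461914, 6.003772258758545), 1.7266733646392822) 65.28941436414516
catch 38 ((460.5533142089844, -62.879234313964844), (22.927223205566406, 5.467520236968994), 6.236865997314453) 65.35023970425704
recess 233 [466.19 -93.07  15.23] [11.9  14.38 21.26]
mid [463.51 -92.16] dist 58.85533208104752 yaw(y axis) -84.23927575665194

top 290 ((461.2696228027344, -92.55492401123047), (57.36359405517578, 63.74698257446289), 5.222992420196533) 32.13159717628872
dock 438 ((461.0403137207031, -92.8999252319336), (75.18891143798828, 84.61783599853516), 5.844846725463867) 26.07939354734009
catch 48 ((458.47900390625, -63.635948181152344), (24.850786209106445, 6.590019226074219), 10.807398796081543) 65.40547587088827
catch 49 ((464.3011474609375, -121.66664123535156), (23.797712326049805, 5.848795413970947), 5.705471992492676) 65.07328301601945
recess 139 [465.   -84.49  18.79] [13.83 16.7  26.  ]
mid [461.39 -92.65] dist 58.322025787193596 yaw(y axis) 95.72923875653018
```

>>> carry_out(turn=[[0,0,0],[0,0,0],[0,0,0],[0,0,0],[0,0,0],[0,0,0]], dp=[[-0.004,-0.003,0.01],[-0.011,-0.008,0.035],[-0.011,-0.008,0.06],[-0.011,-0.008,0.07],[-0.011,-0.008,0.07],[-0.011,-0.008,0.07]], hand=[80,120,120,120,120,120])

```text
time: 2.2
tcp_pos: [477.5, 142.2, 54.8]
ee_rot: [[-1.0, -0.002, 0.002], [-0.002, 1.0, 0.001], [-0.002, 0.001, -1.0]]
force: [0.3, -1.6, 0.1]
opening: 45.1
```

```bash
python3 - <<'E'
from h import *
from die import die
d=snap("wrist");save("w3.png",d["frame"]);s=readout.read_state();print(s["tcp_pos"],s["ee_rot"],s["force"])
dd=dict(d);die(load("wrist"),(477,142))
print(proj(d,np.array([[s["tcp_pos"][0]-21,s["tcp_pos"][1],s["tcp_pos"][2]],[s["tcp_pos"][0]+21,s["tcp_pos"][1],s["tcp_pos"][2]]])))
E
```

```text
[477.51 142.14  54.85] [[-1. -0.  0.]
 [-0.  1.  0.]
 [-0.  0. -1.]] [ 0.33 -0.53 -0.59]
post 1116 [476.76 141.02] ((476.66424560546875, 142.0303497314453), (18.35988426208496, 14.79355239868164), 89.81060791015625) 37.942588924907
brass 1413 [476.89 139.85] ((476.7641296386719, 142.2474822998047), (33.952117919921875, 21.005752563476562), 0.9753074049949646) 18.21427972380198
283 346 250 304
[[361.08 303.68]
 [265.29 303.41]]
```

View pics/w3.png

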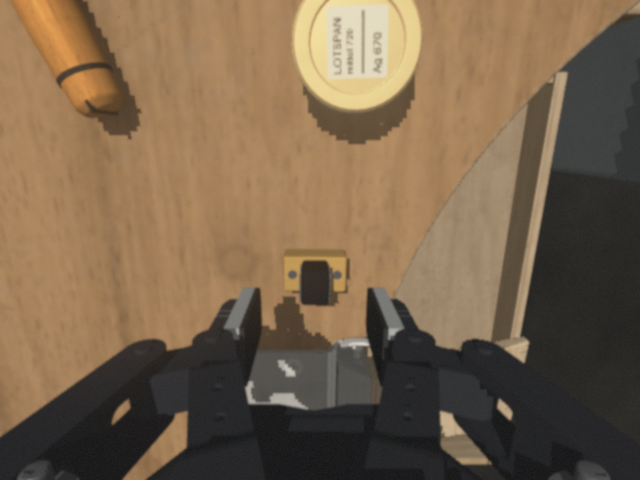

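The die post at (316,283) sits centred between the fingers. I'll descend and close.

>>> carry_out(turn=[[0,0,0],[0,0,0],[0,0,0],[0,0,0],[0,0,0],[0,0,0],[0,0,0],[0,0,0]], dp=[[0.001,0,0.012],[0.001,0,0.026],[0.001,0,0.034],[0.001,0,0.034],[0.001,0,0.034],[0.001,0,0.034],[0.001,0,0.034],[0.001,0,0.034]], hand=[120,120,120,170,255,255,255,255], grip_force=50)

```text
time: 3.25
tcp_pos: [476.1, 141.7, 19.9]
ee_rot: [[-1.0, -0.002, 0.001], [-0.002, 1.0, 0.0], [-0.001, 0.0, -1.0]]
force: [-0.7, 0.5, 0.7]
opening: 12.7
```

>>> carry_out(turn=[[0,0,0],[0,0,0],[0,0,0],[0,0,-1],[0,0,-2.5],[0,0,-4],[0,0,-5.5],[0,0,-5.7]], dp=[[0,0,-0.015],[0,0,-0.045],[0,0,-0.075],[0,-0.02,-0.1],[0.003,-0.065,-0.11],[0.006,-0.115,-0.11],[0.009,-0.165,-0.11],[0.012,-0.205,-0.11]], hand=[255,255,255,255,255,255,255,255])

```text
time: 4.25
tcp_pos: [464.1, -65.1, 131.0]
ee_rot: [[-0.995, -0.101, 0.002], [-0.101, 0.995, 0.0], [-0.002, -0.0, -1.0]]
force: [0.7, -0.2, -0.3]
opening: 12.6
```

>>> carry_out(turn=[[0,0,0],[0,0,0],[0,0,0],[0,0,0]], dp=[[0,-0.02,0],[0,-0.025,0],[0,-0.025,0],[0,-0.025,0]], hand=[255,255,255,255])

```text
time: 4.75
tcp_pos: [466.8, -87.6, 129.8]
ee_rot: [[-0.995, -0.102, 0.0], [-0.102, 0.995, 0.0], [-0.0, 0.0, -1.0]]
force: [0.2, 0.5, -0.1]
opening: 13.0
```

```bash
python3 - <<'E'
from h import *
from cas import cas
d=snap("wrist");save("w4.png",d["frame"]);s=readout.read_state();print(s["time"],s["tcp_pos"],s["ee_rot"],s["force"],s["opening"],s["qpos"])
cas(load("wrist"),(463,-92))
d=load("wrist");C=cloud(d);R=np.array(s["ee_rot"])
L=(C-s["tcp_pos"])@R   # tool coords
h=cv2.cvtColor(d["frame"],cv2.COLOR_RGB2HSV)
for lo,hi in((-3,0),(0,1),(1,2),(2,3),(3,4),(4,8),(14,18),(18,22)):
  m=(abs(L[...,0])<25)&(abs(L[...,1])<20)&(L[...,2]>lo)&(L[...,2]<hi)&(d["rz"]>0)
  if m.sum()>10: P=L[m];print(lo,hi,m.sum(),P[:,:2].min(0),P[:,:2].max(0),cv2.minAreaRect(P[:,:2].astype(np.float32)))
E
```

```text
4.8 [466.85 -87.58 129.76] [[-0.99 -0.1   0.  ]
 [-0.1   0.99  0.  ]
 [-0.   -0.   -1.  ]] [ 0.32  0.5  -1.05] 12.882298880251472 [ 13.81 -16.82 -23.08   0.   -83.73  -7.96]
top 2773 ((463.6671142578125, -92.86886596679688), (55.55076599121094, 63.136810302734375), 6.0881853103637695) 32.10630256950779
dock 3712 ((463.64495849609375, -92.94953155517578), (74.28237915039062, 82.91493225097656), 5.973134994506836) 26.11068339800704
catch 337 ((467.0116271972656, -121.80985260009766), (23.534582138061523, 5.181824684143066), 5.898468971252441) 66.05147476640892
recess 1017 [462.48 -85.7   16.18] [13.54 14.6  23.13]
-3 0 91 [-14.42 -10.49] [13.03 -6.19] ((-0.7360172271728516, -8.970138549804688), (4.072825908660889, 27.634782791137695), 86.88562774658203)
0 1 45 [-15.77  -8.96] [16.46 -3.67] ((0.3604888916015625, -7.0339179039001465), (4.738795757293701, 32.07902526855469), 86.40870666503906)
1 2 175 [-16.49  -9.66] [16.99 -3.18] ((0.25281333923339844, -6.420941352844238), (33.478187561035156, 6.48156213760376), 0.018284056335687637)
2 3 156 [-16.52  -9.59] [17.18 -2.85] ((0.3353691101074219, -6.243715763092041), (33.70255661010742, 6.720651149749756), 0.10472496598958969)
3 4 78 [-16.51  -9.73] [17.17 -5.43] ((0.41112327575683594, -8.392441749572754), (33.80987548828125, 4.012547492980957), 3.2629082202911377)
4 8 246 [-16.76  -9.83] [17.12 -7.87] ((0.18546295166015625, -8.955345153808594), (33.88385772705078, 1.9135819673538208), 0.42282506823539734)
14 18 84 [-16.63  -9.41] [16.9  -8.35] ((0.1336536407470703, -8.903100967407227), (0.991910457611084, 33.5234489440918), 89.81245422363281)
```

View pics/w4.png

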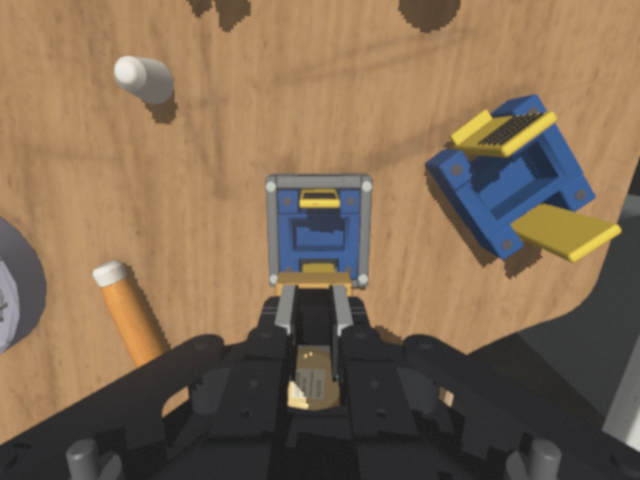

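The wrist view shows the die held at (315,280), with the recess mouth at (320,235) between the catches. I'll centre over it and descend to just above the mouth.

>>> carry_out(turn=[[0,0,0],[0,0,0],[0,0,0],[0,0,0],[0,0,0],[0,0,0],[0,0,0]], dp=[[0.002,-0.003,0.005],[0.0035,-0.0052,0.02],[0.0035,-0.0052,0.045],[0.0035,-0.0052,0.065],[0.0035,-0.0052,0.07],[0.0035,-0.0052,0.07],[0.0035,-0.0052,0.07]], hand=[255,255,255,255,255,255,255])

```text
time: 5.68
tcp_pos: [464.3, -93.8, 60.5]
ee_rot: [[-0.995, -0.101, 0.001], [-0.101, 0.995, -0.0], [-0.001, -0.0, -1.0]]
force: [0.4, 0.2, -0.9]
opening: 12.7
```

```bash
python3 - <<'E'
from h import *
from cas import cas
d=snap("wrist");s=readout.read_state();print(s["time"],s["tcp_pos"],s["ee_rot"],s["force"],s["opening"])
save("w5.png",cv2.resize(d["frame"][130:430,150:490],None,fx=2,fy=2,interpolation=cv2.INTER_CUBIC))
cas(load("wrist"),(463,-92))
d=load("wrist");C=cloud(d);R=np.array(s["ee_rot"])
L=(C-s["tcp_pos"])@R
m=(abs(L[...,0])<25)&(abs(L[...,1])<20)&(L[...,2]>1)&(L[...,2]<18)&(d["rz"]>0)
P=L[m];print(m.sum(),P[:,:2].min(0),P[:,:2].max(0),np.percentile(P[:,1],[1,5,50]),np.percentile(P[:,0],[1,99]))
E
```

```text
5.725 [464.36 -93.78  60.52] [[-0.99 -0.1   0.  ]
 [-0.1   0.99 -0.  ]
 [-0.   -0.   -1.  ]] [ 1.05  0.08 -1.77] 12.91040003954792
top 3043 ((464.48175048828125, -101.28604125976562), (55.93962097167969, 46.94797134399414), 5.3068461418151855) 32.166736762338445
dock 5742 ((464.12725830078125, -96.05577087402344), (74.35948944091797, 76.7149887084961), 5.767439842224121) 26.096151962960008
catch 708 ((466.67523193359375, -121.38726043701172), (23.14664649963379, 5.648976802825928), 7.619255065917969) 66.07451292365197
catch 576 ((461.1772155761719, -63.714752197265625), (15.673840522766113, 6.0551862716674805), 5.536818027496338) 65.42389903492491
recess 172 [464.61 -95.8   15.53] [13.47 14.28 23.98]
mid [463.93 -92.55] dist 57.9339830369884 yaw(y axis) -84.55435493330783
1102 [-16.69  -9.72] [17.27 -2.74] [-9.62 -9.44 -8.99] [-16.34  17.01]
```

View pics/w5.png

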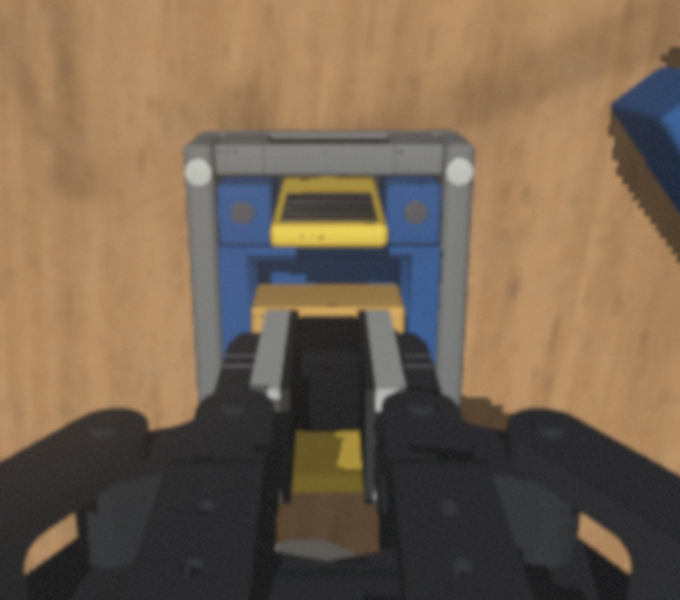

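>>> carry_out(turn=[[0,0,0],[0,0,0],[0,0,0],[0,0,0],[0,0,0],[0,0,0]], dp=[[0.0003,0.0006,0.002],[0.0003,0.0006,0.005],[0.0003,0.0006,0.009],[0.0003,0.0006,0.013],[0.0003,0.0006,0.016],[0.0003,0.0006,0.016]], hand=[255,255,255,255,255,255])

```text
time: 6.48
tcp_pos: [463.3, -93.3, 43.3]
ee_rot: [[-0.995, -0.101, -0.001], [-0.101, 0.995, -0.0], [0.001, -0.0, -1.0]]
force: [-0.8, 0.7, -0.8]
opening: 12.5
```

>>> carry_out(turn=[[0,0,0],[0,0,0],[0,0,0],[0,0,0],[0,0,0],[0,0,0]], dp=[[0,0,0.002],[0,0,0.005],[0,0,0.007],[0,0,0.009],[0,0,0.01],[0,0,0.01]], hand=[255,255,255,255,255,255])

```text
time: 7.22
tcp_pos: [463.5, -93.3, 33.9]
ee_rot: [[-0.995, -0.101, 0.0], [-0.101, 0.995, -0.0], [-0.0, -0.0, -1.0]]
force: [-1.7, 0.4, 3.1]
opening: 12.6
```

>>> carry_out(turn=[[0,0,0],[0,0,0],[0,0,0],[0,0,0]], dp=[[0,0,0.001],[0,0,0.0015],[0,0,0.002],[0,0,0.002]], hand=[255,255,255,255])

```text
time: 7.72
tcp_pos: [463.6, -93.4, 33.8]
ee_rot: [[-0.995, -0.101, 0.0], [-0.101, 0.995, -0.001], [-0.0, -0.001, -1.0]]
force: [-8.3, 3.7, 14.5]
opening: 12.7
```

>>> carry_out(turn=[[0,0,0],[0,0,0],[0,0,0],[0,0,0],[0,0,0],[0,0,0],[0,0,0],[0,0,0]], dp=[[0,0,0.001],[0,0,0.0015],[0,0,0.0015],[0,0,-0.002],[0,0,-0.002],[0,0,-0.002],[0,0,-0.002],[0,0,-0.01]], hand=[255,255,255,255,200,165,165,165])

```text
time: 8.72
tcp_pos: [462.9, -93.4, 41.1]
ee_rot: [[-0.995, -0.101, -0.002], [-0.101, 0.995, -0.0], [0.002, -0.0, -1.0]]
force: [0.5, -0.2, 0.6]
opening: 30.4
```

>>> carry_out(turn=[[0,0,0],[0,0,0],[0,0,0],[0,0,0],[0,0,0],[0,0,0]], dp=[[0,0,-0.015],[0,0,-0.035],[0,0,-0.06],[0,0,-0.08],[0,0.02,-0.085],[0,0.02,-0.085]], hand=[165,165,120,60,0,0])

```text
time: 9.48
tcp_pos: [462.0, -72.7, 128.4]
ee_rot: [[-0.995, -0.102, 0.003], [-0.102, 0.995, 0.0], [-0.003, 0.0, -1.0]]
force: [0.4, 0.3, -0.4]
opening: 85.4
```

```bash
python3 - <<'E'
from h import *
from cas import cas
d=snap("wrist");s=readout.read_state();print(s["time"],s["tcp_pos"],s["force"],s["opening"])
save("w6.png",cv2.resize(d["frame"][130:430,150:490],None,fx=2,fy=2,interpolation=cv2.INTER_CUBIC))
cas(load("wrist"),(463,-92))
from die import die
die(load("wrist"),(463.6,-92.9))
d=load("wrist");C=cloud(d);c=np.radians(6);D=C-[463.6,-92.9,0];X=D[...,0]*np.cos(c)+D[...,1]*np.sin(c);Y=-D[...,0]*np.sin(c)+D[...,1]*np.cos(c)
for nm,m in(("brass L",(X>9)&(X<15)&(abs(Y)<7)),("brass R",(X<-9)&(X>-15)&(abs(Y)<7)),("post",(abs(X)<4)&(abs(Y)<5)),("blue",(abs(X)>21)&(abs(X)<26)&(abs(Y)<15))):
    z=C[...,2][m&(d["rz"]>0)];print(nm,len(z),np.percentile(z,[10,50,90]))
t=snap("top");t=load("top");save("t6.png",cv2.resize(t["frame"][230:330,280:400],None,fx=5,fy=5,interpolation=cv2.INTER_CUBIC))
E
```

```text
9.525 [461.76 -73.09 127.74] [ 0.35  0.22 -0.79] 85.17753112611732
top 2824 ((463.6448974609375, -92.43376159667969), (55.563045501708984, 63.36137008666992), 6.153446197509766) 32.16485902023538
dock 4306 ((463.609130859375, -92.04786682128906), (74.273193359375, 83.38215637207031), 5.923173904418945) 26.108942523165823
catch 403 ((466.72967529296875, -121.3758316040039), (22.988521575927734, 5.622287750244141), 5.702110290527344) 65.94130263193185
catch 391 ((460.8887023925781, -63.97023010253906), (23.565311431884766, 5.24196720123291), 4.743570327758789) 65.6920665041209
recess 2 [445.91 -77.6   20.19] [15.2  20.19 25.17]
mid [463.81 -92.67] dist 57.70199345055663 yaw(y axis) -84.19019577556219
post 2306 [463.59 -91.73] ((463.96875, -94.63976287841797), (55.97465896606445, 59.989376068115234), 6.391583442687988) 32.66481767085767
brass 329 [462.3  -91.93] ((463.8731384277344, -94.51853942871094), (37.194801330566406, 60.47576904296875), 6.1651225090026855) 17.70102878463257
269 360 165 260
brass L 1380 [ 32.85 225.73 228.4 ]
brass R 1451 [ 33.06 225.43 228.35]
post 189 [51.61 52.33 53.09]
blue 4513 [ 32.62 217.58 226.07]
```

View pics/w6.png

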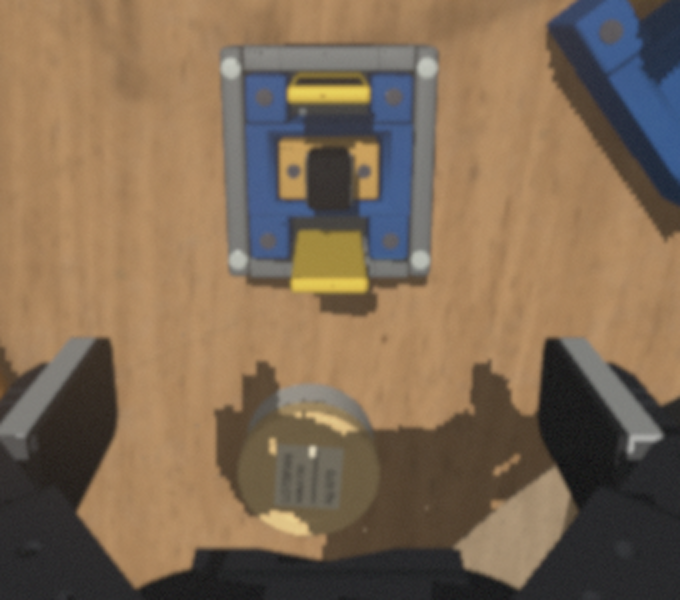

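```bash
python3 - <<'E'
from h import *
d=load("wrist");C=cloud(d);c=np.radians(6);D=C-[463.6,-92.6,0];X=D[...,0]*np.cos(c)+D[...,1]*np.sin(c);Y=-D[...,0]*np.sin(c)+D[...,1]*np.cos(c);Z=C[...,2]
ok=(d["rz"]>0)&(Z<60)
for nm,m in(("brass +x",(X>10)&(X<15)&(Y<7)&(Y>-8)),("brass -x",(X<-10)&(X>-15)&(Y<7)&(Y>-8)),("post",(abs(X)<4)&(abs(Y)<5)),("blue",(abs(X)>21)&(abs(X)<26)&(abs(Y)<15))):
    z=Z[m&ok];print(nm,len(z),np.percentile(z,[5,25,50,75,95]))
E
```

```text
brass +x 150 [31.34238604 31.84074759 32.32485729 32.79475599 33.56506523]
brass -x 161 [31.43426558 32.00558444 32.50100287 32.9753722  33.42231668]
post 193 [51.320559   51.88515193 52.30308676 52.70081919 53.23910448]
blue 635 [31.24097545 31.8966183  32.28078161 32.72265102 33.43345311]
```

Brass at 32.3–32.5 mm and blue at 32.3 mm read level, and the post stands 20.0 mm above the top. The die is home. I'll rotate the jaws to pinch along the cassette's y.

>>> carry_out(turn=[[0,0,6],[0,0,15],[0,0,25],[0,0,35],[0,0,45],[0,0,55],[0,0,65],[0,0,75]], dp=[[0,-0.003,0],[0,-0.008,0],[0,-0.012,0.002],[0,-0.016,0.006],[0,-0.0195,0.01],[0,-0.0195,0.014],[0,-0.0195,0.018],[0,-0.0195,0.02]], hand=[0,0,0,0,0,0,0,0])

```text
time: 10.58
tcp_pos: [463.1, -93.3, 106.2]
ee_rot: [[-0.349, 0.937, -0.001], [0.937, 0.349, -0.0], [-0.0, -0.001, -1.0]]
force: [0.1, -0.2, 0.1]
opening: 85.2
```

>>> carry_out(turn=[[0,0,8],[0,0,15],[0,0,15],[0,0,15]], dp=[[0,0,0],[0,0,0],[0,0,0],[0,0,0]], hand=[0,0,0,0])

```text
time: 11.08
tcp_pos: [463.3, -93.0, 106.6]
ee_rot: [[-0.103, 0.995, -0.0], [0.995, 0.103, -0.0], [-0.0, -0.0, -1.0]]
force: [-0.2, 0.4, 0.4]
opening: 85.4
```

```bash
python3 - <<'E'
from h import *
from cas import cas
d=snap("wrist");s=readout.read_state();print(s["time"],s["tcp_pos"],s["ee_rot"],s["force"],s["opening"],s["qpos"])
save("w7.png",d["frame"])
cas(load("wrist"),(463,-92))
E
```

```text
11.125 [463.34 -92.94 106.59] [[-0.1   0.99 -0.  ]
 [ 0.99  0.1  -0.  ]
 [-0.   -0.   -1.  ]] [ 0.57 -0.31  0.16] 85.75438441696565 [ 13.23 -16.74 -25.45   0.01 -81.3  -97.35]
top 2259 ((463.45965576171875, -93.00517272949219), (56.22365188598633, 60.763309478759766), 7.219385623931885) 32.15899981382023
dock 4450 ((463.1446228027344, -92.0179443359375), (73.78551483154297, 84.16355895996094), 5.967248916625977) 26.170134985170066
catch 427 ((466.17388916015625, -121.09728240966797), (23.865581512451172, 5.656412124633789), 5.866513252258301) 65.98846972735288
catch 418 ((460.3113098144531, -63.37464141845703), (24.16961097717285, 5.041468620300293), 6.580934524536133) 65.93903921861069
recess 22 [475.8  -83.31  18.21] [14.25 16.06 23.65]
mid [463.24 -92.24] dist 58.019592549283644 yaw(y axis) -84.20066091785144
```

View pics/w7.png

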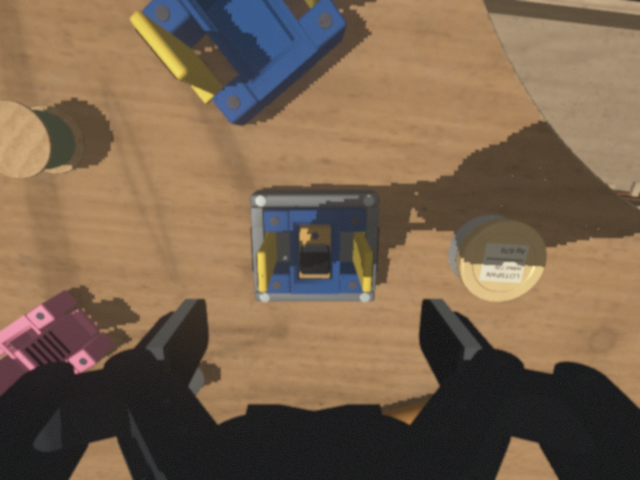

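>>> carry_out(turn=[[0,0,0],[0,0,0],[0,0,0],[0,0,0],[0,0,0],[0,0,0],[0,0,0]], dp=[[0.0005,0,0.01],[0.0005,0,0.03],[0.0005,0,0.05],[0.0005,0,0.064],[0.0005,0,0.0715],[0.0005,0,0.0715],[0.0005,0,0.0715]], hand=[0,0,0,0,0,30,45], grip_force=35)

```text
time: 12.0
tcp_pos: [463.8, -92.3, 35.9]
ee_rot: [[-0.101, 0.995, 0.001], [0.995, 0.101, -0.0], [-0.0, 0.001, -1.0]]
force: [0.7, -0.3, 0.2]
opening: 70.1
```

```bash
python3 - <<'E'
from h import *
from cas import cas
d=snap("wrist");s=readout.read_state();print(s["time"],s["tcp_pos"],s["force"],s["opening"])
save("w8.png",d["frame"])
E
```

```text
12.05 [463.85 -92.24  35.91] [0.28 0.68 0.27] 70.33344956374597
```

View pics/w8.png

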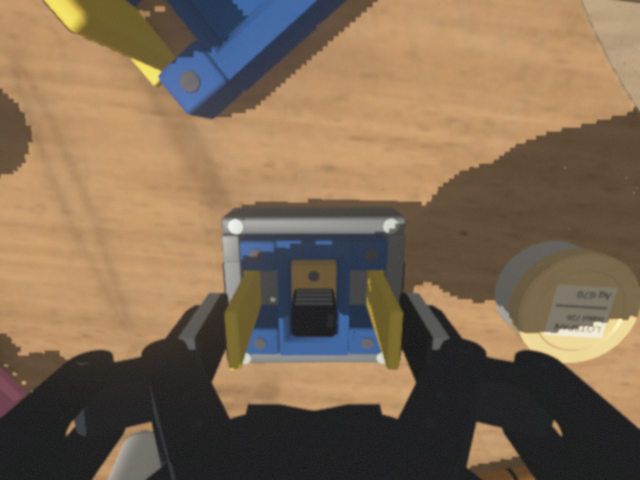

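The catches at (243,310) and (383,310) sit centred between the fingers, so I'll close.

>>> carry_out(turn=[[0,0,0],[0,0,0],[0,0,0],[0,0,0],[0,0,0],[0,0,0],[0,0,0],[0,0,0]], dp=[[0,0,0],[0,0,0],[0,0,0],[0,0,0],[0,0,0],[0,0,0],[0,0,0],[0,0,0]], hand=[70,100,150,200,255,255,255,255])

```text
time: 13.05
tcp_pos: [464.5, -92.4, 37.0]
ee_rot: [[-0.101, 0.995, 0.003], [0.995, 0.101, -0.001], [-0.001, 0.003, -1.0]]
force: [-0.9, -0.1, 8.1]
opening: 41.2
```

```bash
python3 - <<'E'
from h import *
d=snap("wrist");s=readout.read_state();print(s["time"],s["tcp_pos"],s["force"],s["torque"],s["opening"])
save("w9.png",cv2.resize(d["frame"][180:400,160:480],None,fx=2.4,fy=2.4,interpolation=cv2.INTER_CUBIC))
t=snap("scene");save("s9.png",cv2.resize(t["frame"][220:330,250:380],None,fx=5,fy=5,interpolation=cv2.INTER_CUBIC))
E
```

```text
13.1 [464.4968762  -92.38752819  37.04889714] [-1.07316817  0.51855164  8.69433836] [0.14662174 0.48203898 0.00895251] 41.530467753039446
```

View pics/w9.png

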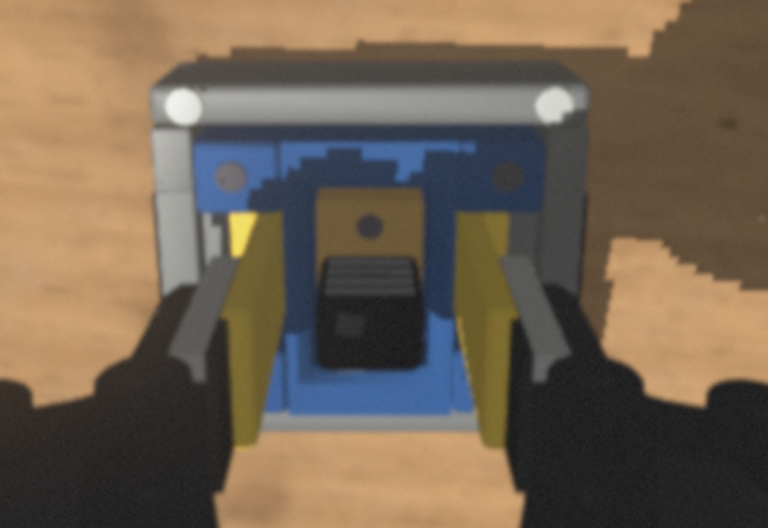

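View pics/s9.png

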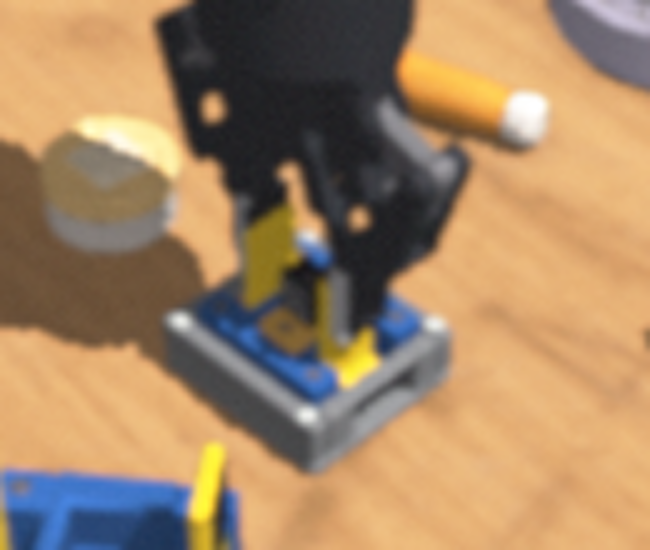

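Both catches look fully and evenly pressed, with the die brass still flush between them. I'll lift slowly first and watch the force.

>>> carry_out(turn=[[0,0,0],[0,0,0],[0,0,0],[0,0,0],[0,0,0],[0,0,0],[0,0,0]], dp=[[0,0,-0.001],[0,0,-0.002],[0,0,-0.004],[0,0,-0.006],[0,0,-0.008],[0,0,-0.01],[0,0,-0.01]], hand=[255,255,255,255,255,255,255])

```text
time: 14.02
tcp_pos: [463.2, -92.3, 45.3]
ee_rot: [[-0.101, 0.995, -0.0], [0.995, 0.101, -0.0], [-0.0, -0.0, -1.0]]
force: [1.3, 0.8, -2.4]
opening: 41.1
```

The force of −2.4 N matches the weight of the cassette and die, so it is free.

>>> carry_out(turn=[[0,0,0],[0,0,0],[0,0,0],[0,0,0],[0,0,0],[0,0,0],[0,0,0],[0,0,0]], dp=[[0,0,-0.005],[0,0,-0.015],[0,0,-0.03],[0,0,-0.045],[0,0,-0.06],[0,0,-0.073],[0,0,-0.082],[0,0,-0.086]], hand=[255,255,255,255,255,255,255,255])

```text
time: 15.02
tcp_pos: [463.5, -92.2, 131.7]
ee_rot: [[-0.101, 0.995, 0.0], [0.995, 0.101, -0.0], [-0.0, 0.0, -1.0]]
force: [-0.1, -0.1, -3.7]
opening: 41.1
```

>>> carry_out(turn=[[0,0,0],[0,0,0],[0,0,0],[0,0,0]], dp=[[0,0,0],[0,0,0],[0,0,0],[0,0,0]], hand=[255,255,255,255])

```text
time: 15.52
tcp_pos: [463.2, -92.3, 130.9]
ee_rot: [[-0.101, 0.995, -0.0], [0.995, 0.101, -0.0], [-0.0, -0.0, -1.0]]
force: [-0.2, 0.2, -2.2]
opening: 41.0
```

```bash
python3 - <<'E'
from h import *
np.set_printoptions(precision=3,suppress=True)
d=snap("wrist");s=readout.read_state();print(s["time"],s["tcp_pos"],s["ee_rot"],s["force"],s["torque"],s["opening"])
save("w10.png",cv2.resize(d["frame"][150:450,140:500],None,fx=2,fy=2,interpolation=cv2.INTER_CUBIC))
d=load("wrist");C=cloud(d);L=(C-s["tcp_pos"])@np.array(s["ee_rot"]);h=cv2.cvtColor(d["frame"],cv2.COLOR_RGB2HSV);ok=(d["rz"]>0)&(abs(L[...,0])<34)&(abs(L[...,1])<30)
blue=ok&(h[...,0]>100)&(h[...,0]<125)&(h[...,1]>100)&(abs(C[...,2]-126)<4)
P=C[blue];A=np.c_[P[:,0]-463.5,P[:,1]+92.4,np.ones(len(P))];k=np.linalg.lstsq(A,P[:,2],rcond=None)[0];print("blue top",len(P),np.median(P[:,2]),"tilt deg",np.degrees(k[:2]))
br=ok&(h[...,0]>8)&(h[...,0]<24)&(h[...,1]>100)&(abs(L[...,0])<9)&(abs(C[...,2]-126)<6)
print("brass",br.sum(),np.median(C[br][:,2]) if br.sum() else 0, k[2])
po=ok&(h[...,2]<70)&(abs(L[...,0])<7)&(abs(L[...,1])<6)&(abs(C[...,2]-146)<5);print("post",po.sum(),np.median(C[po][:,2]) if po.sum() else 0)
t=snap("scene");save("s10.png",t["frame"]);t=snap("top");save("t10.png",t["frame"])
E
```

```text
15.575 [463.292 -92.267 130.983] [[-0.101  0.995 -0.   ]
 [ 0.995  0.101 -0.   ]
 [-0.    -0.    -1.   ]] [-0.518 -0.118 -2.36 ] [-0.001  0.002  0.022] 41.33264274098154
blue top 5123 125.85632120774625 tilt deg [-0.415 -0.316]
brass 974 125.98987395067374 125.71117999478732
post 915 145.99095524912275
```

View pics/w10.png

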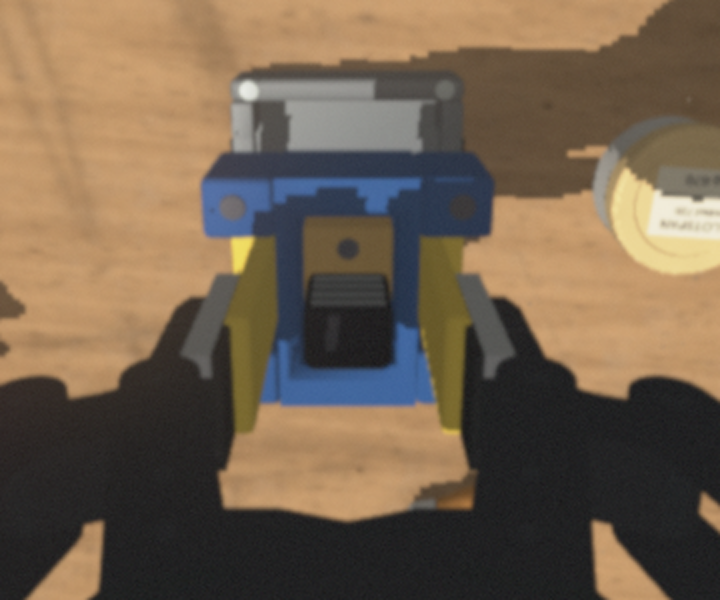

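View pics/s10.png

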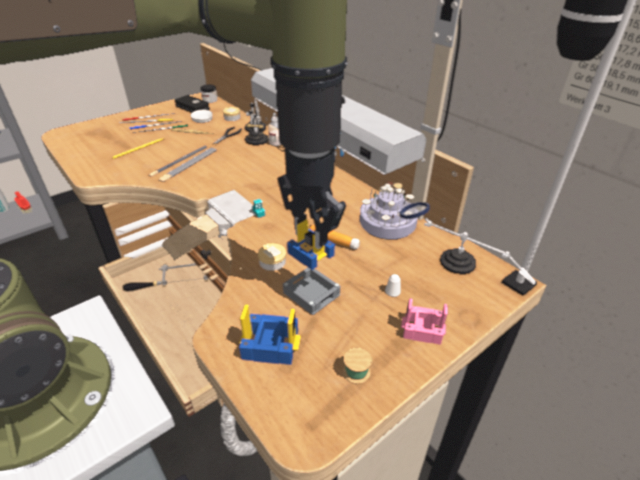

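View pics/t10.png

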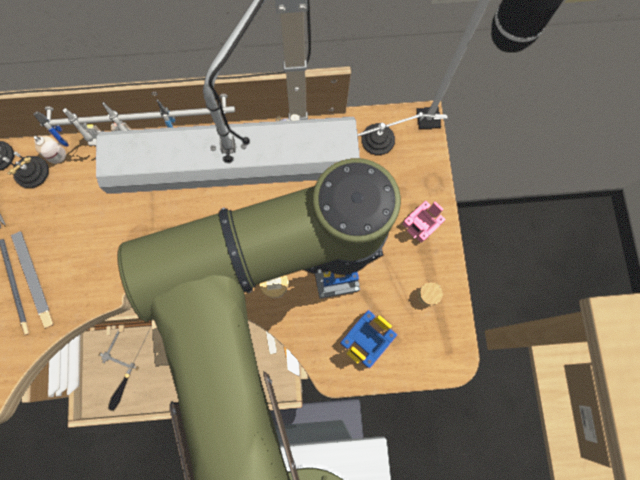

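The cassette is clear of the dock, with its top at 125.9 mm, so its underside is at about 99.9 mm. Tilt is under 0.6°, and the brass and post heights match the home position. The spool, tin and cone are where they were, so I'm handing in.

```bash
python3 -c "
from h import *
print(hand_in())"
```

```text
the job is handed in; nothing more can be done
None
```

I pressed the brass die home in the smaller blue cassette while it was still docked. Then I pinched both catches, lifted the cassette straight out and handed in at about 15.7 s.

- **Die in the dock:** I pushed until it bottomed out, at about 14.5 N measured, then slightly further with no reading at the peak. With the fingers off, the brass read 32.3–32.5 mm and the cassette top 32.3 mm, so it was flush. The post stood 20.0 mm above the top.
- **Final hold:** The cassette top was at 125.9 mm, so its underside was about 100 mm above the bench. Fitted tilt was under 0.6°. The die was still home, with the brass within 0.3 mm of the top and the post about 20 mm above it. The wrist force of −2.4 N matches the weight of the cassette and die.
- **Other items:** In the last pictures the spool, the cone, the pink and larger blue cassettes and the turquoise die looked unmoved. The arm partly hides the tin in the top view, but the scene and wrist views show it in place.
- **Disagreement:** The gripper opening read about 41 mm on the pinched catches, against the 45 mm stated. It also read about 1.4 mm under on the 14 mm post. I put this down to the finger reading running low; both catches looked fully and evenly pressed in the wrist picture.

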